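# Clear the drill-press catch tray into the tote and shut its keeper bar

### The arm

A 6-joint arm with a two-finger parallel gripper is mounted at the origin on the work surface. World frame = base frame: x ahead of the robot, y to its left, z up, the work surface at z = 0. Lengths are in mm, angles in rad, forces in N, time in s.
With the tool pointing down it reaches from about 400 to 925 mm from the base axis. Payload 12.5 kg.
Tool frame: the origin (TCP) lies midway between the tips of the shut fingers; the grasp point (between the pads) lies 19 mm behind it; z points along the fingers, y is the line along which they close (so a half turn about z gives the same grasp; the last joint's range is limited). The gripper opens to 95 mm and grips with 3 to 60 N. Pads are 20 mm wide; open, the fingers measure 119 mm over their backs; the gripper's body (75 mm by 180 mm) begins 59 mm behind the grasp point.
Start: joints at [1.151, 0.491, 1.559, -0, 1.092, -0.106], TCP at [192.905, 594.503, 214.661] pointing down, gripper open.
Joint ranges: [-3.1, 3.1], [-0.84, 2.19], [0.05, 2.79], [-1.13, 4.28], [0.06, 2.93], [-2.69, 2.69]. Speed limits (rad/s): [2.22, 2.22, 2.79, 3.14, 3.14, 3.14].

### API

Orientations are given as [roll, pitch, yaw] about the fixed x, y, z axes, in that order (R = Rz(yaw) Ry(pitch) Rx(roll)).
In Python, from cell import env gives the robot as it stands.
- The arm moves only by the shell command python3 -m inch 'ROWS'. ROWS is JSON, a list of rows, each a list of 7 numbers: the turn, a rotation vector about the tool's x, y, z in rad, then the shift along the tool's x, y, z in cm, then the closure, from -1 (fully open) to 1 (shut). A call has 1 to 20 rows; each row shifts and turns the commanded pose from where the row before left it, along the tool's axes as they then stand; what a row does not reach is not made up. A row lasts 1/8 s, in which the tool goes at most 62.5 mm and 10.7 degrees, less where a joint would pass 70% of its speed; a pose out of reach is approached as far as the arm can. A call with a gripper value outside its range is refused whole. The fingers move at their own pace and stop on an object; the grip force is fixed at half the most. Time passes only in rows, so rows that do not move let the fingers close. It gives the time, the measured TCP pose, the force, the opening and the grip force at its end, in the units of the state.
- env.state(): the state, without advancing time (a new reading comes with each control period).
- env.read_camera(name): name is "scene" or "side" or "wrist"; returns a dict with "img" (420x560x3 uint8, red, green, blue), "depth" (420x560 float32, mm along the optical axis (not along the pixel's ray), 0 where there is no reading), "fx", "fy", "cx", "cy" (pixels), "position" and "orientation" of the camera in the world. Camera axes: x right, y down, z forward; pixel columns grow to the right and rows downward; lengths in mm; the calibration is good to about 2 mm. The wrist camera is an equidistant fisheye: a pixel r from the principal point sees the ray r / f radians off the axis. A picture is of the moment at which its call begins.
- env.job_done(): hands the job in; it is judged then, once.
Trained networks look in a picture, given as the dict that the camera call returned (one of the last four; its "shot" number tells which), for a name from the list of things; names that differ only in an ending like _2 or _b are one class to them, and where a whole thing is asked for, a point or a joint stands for the part that bears it (a point fixed in the world has none). Each returns a list of dicts, best first, with "score" (0 to 1); they miss things now and then, are a little off and sometimes report something else, mostly with a low value. They report only what shows in the picture. A call takes as long as a camera call. They do not tell look-alikes from the thing itself.
- env.find_in(picture, target): "centre" ([x, y, z] in mm, in the coordinates of the camera as it stood for that picture, good to about 4 mm: the middle of the surface that is visible of it).
- env.trace(picture, target): "mask" (420x560 bool, what is visible of it).
The state is a dict: "t": time; "joints": joint angles; "qvel": joint speeds; "tau": joint torques, N m; "eef_pos": TCP position; "tcp_rot": TCP orientation; "ft_force": force on the tool from outside, world axes, zero at the start; "moment": the same for the moment, N m; "opening": opening from 0.0 (shut) to 1.0 (fully open); "grip_force": force on a finger pad.
Only numpy, scipy, OpenCV 4.12 (cv2) and the standard library are available. Lean on these libraries where they do the work, as an engineer would, in place of code of your own. Each camera call takes 0.05 s, during which the arm holds its last target. There are 200 camera calls.

### The job

First push the grey tote along its guides until it is fully home against the catch-tray stand, under the tray's lip. Then get the three finished castings (the ones with a round boss) off the tray and into the tote, leaving the plain undrilled blank where it lies in the tray, and finally swing the keeper bar shut across the tray's mouth until it clicks home in its catch. Do not tip the tote or disturb the jar and the spray can standing nearby.

Things in the scene. Friction and masses are not known exactly. Their poses are not given: they have to be found in the camera images.
- stand: green catch-tray stand, fixed. Origin: on the bench below the middle of the tray's mouth edge; tray to its +y, tote lane to its -y. Steel tray floor: top 66 mm above the bench, y 0 to 194 mm, x -118 to +118. Walls 32 mm above the floor at both sides (from y 20) and the back; mouth at y = 0 has no sill. Behind the back wall a chute end, 140 mm above the bench, y 194 to 268, x -82 to +82
- tray_lip (a point): middle of the tray's mouth edge, on the floor (stand x 0, y 0, z 66 mm). The floor overhangs the pedestal's face (y = 12 mm) by a 12 mm lip, underside at 62 mm, under which the tote's rim goes. Two guide rails, 15 mm high, run along y from -10 to -320 mm, inner faces at x = +-125 mm
- catch (a point): keeper's catch: spring plunger in the post at the mouth's near (-x) end, x = -138, y = -14 mm in the stand's frame, 70 mm above the bench; behind it a plate (y 5 to 10 mm), top 92 mm above the bench
- tote: loose grey open tote 238 (x) x 190 (y) x 55 mm high, walls and floor 4 mm, 0.7 kg, on the bench between the guides, axes nearly as the stand's. Origin: centre of its underside. Starts 50 to 110 mm short of home; home is against the pedestal face, origin at y = -83 mm in the stand's frame
- keeper (a joint): keeper bar angle, rad: 0 = shut across the mouth; starts about 1.5 to 1.8 = open, pointing away from the tray along the tote's far (+x) side. Grows counter-clockwise seen from above. The spring plunger is passed between about 0.06 and 0.03 rad (about 2 N at the post); home is under 0.025. Friction holds it where it is left
- keeper_hinge (a point): vertical hinge axis of the keeper bar, at x = +138, y = -6 mm in the stand's frame, 86 mm above the bench (bar's mid height). Steel bar 284 mm long, 10 mm thick, 16 mm tall (78 to 94 mm above the bench); shut, it points from the hinge along the stand's -x
- keeper_post (a point): upright grip post on the keeper bar, 12 mm diameter, 125 mm from the hinge; this point is on its axis, 119 mm above the bench. It rises from the bar's top (94 mm) and ends at 128 mm in a small black tip
- casting1: finished aluminium casting: flat foot 40 (x) x 50 (y) x 12 mm high with a round bored boss 30 mm across on top, 30 mm high in all, 0.1 kg. Origin: centre of the underside. Starts on the tray floor, its 50 mm side roughly along the stand's y; castings and blank lie side by side about 58 mm apart (x), order varies
- casting2: finished aluminium casting: flat foot 40 (x) x 50 (y) x 12 mm high with a round bored boss 30 mm across on top, 30 mm high in all, 0.1 kg. Origin: centre of the underside. Starts on the tray floor, its 50 mm side roughly along the stand's y; castings and blank lie side by side about 58 mm apart (x), order varies
- casting3: finished aluminium casting: flat foot 40 (x) x 50 (y) x 12 mm high with a round bored boss 30 mm across on top, 30 mm high in all, 0.1 kg. Origin: centre of the underside. Starts on the tray floor, its 50 mm side roughly along the stand's y; castings and blank lie side by side about 58 mm apart (x), order varies
- blank: undrilled aluminium blank, a plain block 40 (x) x 50 (y) x 24 mm high without a boss, 0.13 kg, lying on the tray floor in the same row as the castings. It must stay there. Origin: centre of the underside
- jar: glass screw-top jar, 76 mm diameter, 100 mm high, on the bench. Not part of the job. Origin: centre of the underside.
- spray_can: red spray can, 64 mm diameter, 190 mm high, on the bench. Not part of the job. Origin: centre of the underside.
Things that resemble listed ones, but are neither listed nor needed, are in the scene too. Leave any orange look-alike of the casting2 alone.

How it is judged:
By the outcome, as a careful person would: the job done as asked, in the order asked, and still so for the second after the job is handed in, with the robot touching nothing.
It also fails if it takes over 72 s, if anything falls off the work surface, if the arm or the gripper's body presses on something with over 40 N, if the wrist force passes 120 N, or if a joint passes its speed limit or range.

## Working session

There is one attempt and no reset: what is moved stays moved. The work goes in short steps, Python scripts to look and compute and a shell command to move; the robot and the scene stay as the last step left them, time stands still between calls to the robot, and variables do not carry over. Pictures are saved under pics/ and viewed, at most 10 in all, crops included, and the job is handed in when it is done.

```bash
mkdir -p pics; ls; cat > h.py <<'E'
import numpy as np, cv2
from cell import env
from scipy.spatial.transform import Rotation as R
def cam2w(c,p):
    o=np.array(c["orientation"],float)
    M=o if o.shape==(3,3) else (R.from_euler('xyz',o).as_matrix() if o.size==3 else R.from_quat(o).as_matrix())
    return np.asarray(p)@M.T+np.array(c["position"])
def cloud(c):
    d=c["depth"];v,u=np.mgrid[:d.shape[0],:d.shape[1]]
    P=np.dstack([(u-c["cx"])/c["fx"]*d,(v-c["cy"])/c["fy"]*d,d])
    W=cam2w(c,P.reshape(-1,3)).reshape(P.shape);W[d==0]=np.nan
    return W
def save(c,n): cv2.imwrite(f"pics/{n}.png",c["img"][:,:,::-1])
E
python3 - <<'E'
from h import *
print(env.state())
a=env.read_camera("scene");b=env.read_camera("side")
for c in(a,b): print({k:c[k] for k in c if k not in("img","depth")})
cv2.imwrite("pics/a.png",cv2.resize(np.vstack([a["img"],b["img"]])[:,:,::-1],(400,600))) if 0 else (save(a,"a"),save(b,"b"))
for n,c in(("scene",a),("side",b)):
  for t in["stand","tote","keeper","keeper_post","casting1","blank","jar","spray_can"]:
    for r in env.find_in(c,t)[:5]:
        p=np.array(r["centre"]);print(n,t,round(r["score"],2),cam2w(c,p).round(),"px",(p[:2]/p[2]*[c["fx"],c["fy"]]+[c["cx"],c["cy"]]).round())
E
```

```text
pics
{'t': 0.0, 'joints': array([ 1.15141473e+00,  4.91583681e-01,  1.55944995e+00, -3.52274509e-05,
        1.09172097e+00, -1.05606742e-01]), 'qvel': array([-0.0013189 ,  0.00093343, -0.00137402,  0.00028989,  0.00047024,
        0.00098964]), 'tau': array([-2.90706012e-03, -6.12637424e+01, -2.58185649e+01,  6.91408035e-02,
        4.81880992e-02, -6.91592413e-05]), 'eef_pos': array([192.79508049, 594.25757849, 214.04659881]), 'tcp_rot': array([-3.14043389e+00, -9.14123860e-05,  2.82783401e+00]), 'ft_force': array([0.79941637, 0.65714736, 0.72817524]), 'moment': array([-0.04125548, -0.02887145, -0.03170377]), 'grip_force': 0.0, 'opening': 1.0035714224928973}
{'fx': 473.244576590332, 'fy': 473.244576590332, 'cx': 275.5617837884599, 'cy': 213.16735876230894, 'position': array([1075.12594423, -280.79994134,  824.36239065]), 'orientation': array([-2.43034407, -0.00787275,  0.89320923]), 'shot': 1}
{'fx': 464.274396969435, 'fy': 464.274396969435, 'cx': 280.43277591745976, 'cy': 214.99615550811055, 'position': array([335.62993445, 600.16566987, 725.00168642]), 'orientation': array([-2.42
[... 576 characters left out ...]
an 0.87 [646. 401. 128.] px [394. 157.]
side stand 0.73 [532. 163.  68.] px [310. 254.]
side tote 0.57 [ 531. -152.   10.] px [376. 170.]
side keeper 0.56 [ 667. -121.   97.] px [318. 127.]
side keeper_post 0.83 [ 673. -113.   97.] px [314. 128.]
side casting1 0.91 [625.  94.  82.] px [284. 204.]
side casting1 0.89 [699. 280.  14.] px [197. 280.]
side casting1 0.81 [435. 341.  12.] px [310. 382.]
side casting1 0.7 [515. 114.  77.] px [332. 236.]
side casting1 0.67 [561. 112.  81.] px [310. 224.]
side blank 0.9 [451.  94.  88.] px [371. 239.]
side jar 0.58 [789. -41.  73.] px [250. 138.]
side spray_can 0.87 [611. 436. 162.] px [164. 333.]
side spray_can 0.67 [ 672. -117.   95.] px [315. 128.]
```

View pics/a.png

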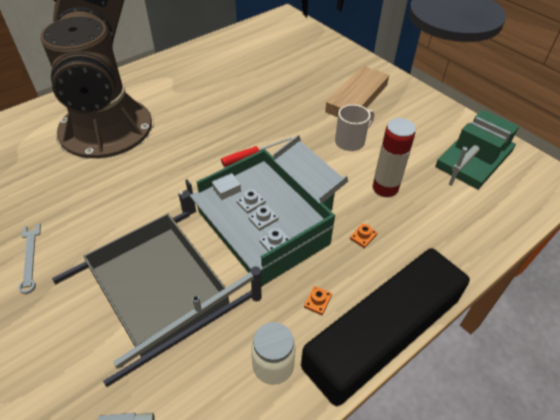

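View pics/b.png

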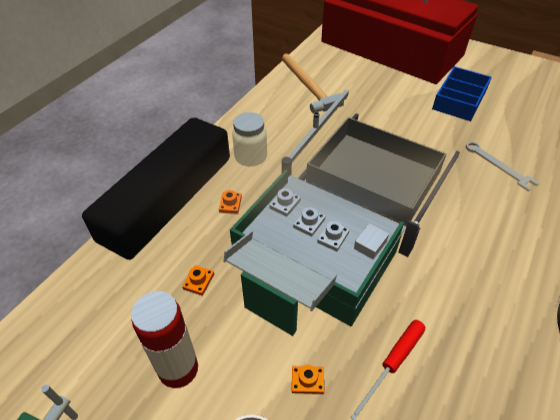

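Scene: tray with blank at (228,186), grey bossed castings at (250,198), (263,215), (275,238); orange look-alikes (318,299), (364,234) on the bench. Keeper is open along the tote's right side, post at (197,302). Next I'll fuse both clouds into a height map.

```bash
cat >> h.py <<'E'
def hmap(cs,x0=330,x1=780,y0=-330,y1=320):
    H=np.full((y1-y0,x1-x0),np.nan,np.float32)
    for c in cs:
        W=cloud(c).reshape(-1,3);W=W[np.isfinite(W[:,0])]
        k=(W[:,0]>x0)&(W[:,0]<x1)&(W[:,1]>y0)&(W[:,1]<y1)&(W[:,2]<170);W=W[k]
        i=(W[:,1]-y0).astype(int);j=(W[:,0]-x0).astype(int)
        np.fmax.at(H,(i,j),W[:,2].astype(np.float32))
    return H
E
python3 - <<'E'
from h import *
cs=[env.read_camera("scene"),env.read_camera("side")]
H=hmap(cs)
G=cv2.dilate(np.nan_to_num(H,nan=0),np.ones((3,3)))
im=cv2.applyColorMap(np.clip(G*1.7,0,255).astype(np.uint8),cv2.COLORMAP_JET)[::-1]
cv2.imwrite("pics/h.png",cv2.resize(np.ascontiguousarray(im),None,fx=.92,fy=.92))
for c in cs:
  P=cloud(c).reshape(-1,3)
  box=(P[:,0]>380)&(P[:,0]<720)&(P[:,1]>-20)&(P[:,1]<230)
  def rect(k,n):
    q=P[k][:,:2].astype(np.float32); r=cv2.minAreaRect(q); print(n,len(q),np.round(r[0]),np.round(r[1]),round(r[2],1),'z',np.median(P[k][:,2]).round(1))
  f=box&(abs(P[:,2]-66)<3)
  rect(f,"floor")
  for t in["casting1","blank","keeper","tote","keeper_post"]:
    for r in env.trace(c,t)[:5]:
      m=r["mask"].ravel()&np.isfinite(P[:,0]); q=P[m]
      if len(q)<10: continue
      z=np.percentile(q[:,2],97); k=q[:,2]>z-4
      rr=cv2.minAreaRect(q[k][:,:2].astype(np.float32)); print(t,round(r["score"],2),k.sum(),"top",z.round(1),"med",np.median(q[k],0).round(1),"rect",np.round(rr[0],1),np.round(rr[1]),round(rr[2],1))
E
```

```text
floor 5580 [543. 104.] [215. 291.] 87.8 z 65.6
casting1 0.93 116 top 31.5 med [700.9 274.3  29.8] rect [700.7 275.2] [28. 29.] 0.7
casting1 0.83 114 top 96.9 med [516.4 107.8  95.3] rect [516.4 108.4] [27. 27.] 52.3
casting1 0.78 127 top 97.3 med [568.8 100.4  95.6] rect [568.3 100.8] [29. 29.] 12.2
casting1 0.71 148 top 31.2 med [758.2  88.3  29.7] rect [758.5  88.7] [28. 27.] 8.6
casting1 0.66 137 top 97.3 med [631.1  82.6  95.5] rect [630.8  82.8] [28. 28.] 39.0
blank 0.78 266 top 91.6 med [453.4  91.   89.5] rect [451.8  90.5] [50. 40.] 83.0
blank 0.6 387 top 190.7 med [630.  423.2 189.7] rect [629.4 424.3] [56. 56.] 23.5
keeper 0.55 60 top 113.6 med [ 677.1 -125.5  124.3] rect [ 675.5 -124.9] [10. 11.] 11.5
tote 0.8 710 top 54.1 med [ 500.3 -176.6   53.9] rect [ 545.  -140.9] [190. 269.] 87.5
keeper_post 0.7 58 top 119.2 med [ 676.4 -125.1  125.5] rect [ 674.6 -124.5] [11. 12.] 10.3
floor 6515 [530. 110.] [215. 278.] 89.1 z 67.3
casting1 0.92 166 top 99.0 med [567.8 102.4  97.4] rect [567.9 102. ] [27. 30.] 27.8
casting1 0.91 149 top 98.9 med [629.3  83.9  97.6] rect [630.2  82.7] [29. 29.] 18.3
casting1 0.75 120 top 33.1 med [757.6  90.1  31.6] rect [757.4  89.5] [28. 28.] 59.0
casting1 0.73 187 top 98.7 med [514.9 110.2  97.4] rect [515.3 109.7] [28. 29.] 25.8
casting1 0.71 283 top 33.3 med [441.3 338.   31.6] rect [441.  338.1] [28. 29.] 46.2
blank 0.63 519 top 93.0 med [450.8  91.9  91.2] rect [451.2  90.4] [52. 40.] 83.8
blank 0.55 753 top 56.1 med [517.5 -93.7  55.5] rect [ 531.7 -139.8] [193. 238.] 88.0
blank 0.46 33 top 119.8 med [ 672.3 -120.8  125.1] rect [ 673.4 -122.1] [8. 8.] 73.5
keeper 0.97 29 top 120.3 med [ 672.3 -120.7  124.7] rect [ 673.2 -121.5] [7. 8.] 70.8
tote 0.97 808 top 56.4 med [528.1 -97.5  55.7] rect [528.7 -99.1] [274. 249.] 88.0
keeper_post 0.83 32 top 123.9 med [ 673.4 -121.4  127.3] rect [ 673.3 -123.7] [11. 10.] 25.8
```

View pics/h.png

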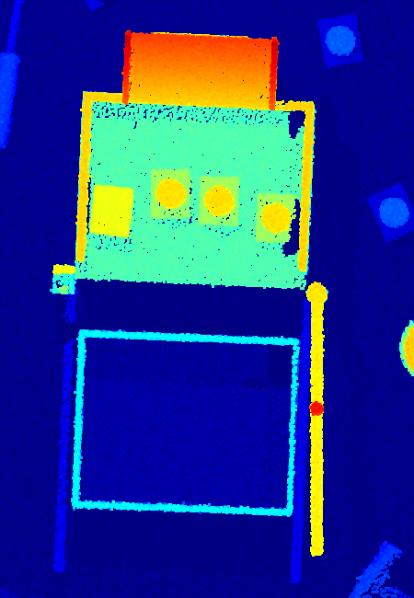

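The height map gives the hinge at px (317,293), the red post at (317,408), the tote rim rectangle, and three castings plus the blank in the tray. I'll fit the stand frame precisely and crop the row to confirm.

```bash
cat > fit.py <<'E'
from h import *
from scipy.optimize import least_squares
def clouds():
    cs=[env.read_camera("scene"),env.read_camera("side")]
    return cs,[ (lambda W:W[np.isfinite(W[:,0])])(cloud(c).reshape(-1,3)) for c in cs]
E
python3 - <<'E'
from fit import *
cs,Ps=clouds()
P=np.vstack(Ps)
def sel(x0,x1,y0,y1,z0,z1,P=P):
    return P[(P[:,0]>x0)&(P[:,0]<x1)&(P[:,1]>y0)&(P[:,1]<y1)&(P[:,2]>z0)&(P[:,2]<z1)]
def line(p,ax):  # fit p[1-ax]=a+b*p[ax]
    b=np.polyfit(p[:,ax],p[:,1-ax],1);return b
# wall tops
L=sel(410,435,60,200,95,102);Rr=sel(645,680,40,200,95,102);B=sel(440,650,195,240,95,102);rows=[]
for n,p,ax in(("L",L,1),("R",Rr,1)):
    b=line(p,ax);print(n,len(p),"slope",b[0].round(4),"x@y=110",np.polyval(b,110).round(1), "spread",np.std(p[:,0]-np.polyval(b,p[:,1])).round(1))
# mouth edge of floor: min y per x bin
f=sel(430,650,-15,60,63,70);e=[]
for x in range(435,650,5):
    q=f[(f[:,0]>=x)&(f[:,0]<x+5)]
    if len(q)>5:e.append((x+2.5,np.percentile(q[:,1],3)))
e=np.array(e);b=np.polyfit(e[:,0],e[:,1],1);print("mouth slope",b[0].round(4),"y@540",np.polyval(b,540).round(1))
# keeper bar and hinge
for p in Ps:
    k=sel(655,695,-280,15,88,99,p)
    b=line(k[k[:,1]<-20],1);print("bar",b.round(4),"ymin,max",np.percentile(k[:,1],[.5,99.5]).round(1),"x@-120",np.polyval(b,-120).round(1))
    po=sel(655,695,-145,-100,115,135,p);print("post",po.mean(0).round(1),po[:,:2].min(0).round(1),po[:,:2].max(0).round(1))
    t=sel(400,660,-250,-25,50,59,p);r=cv2.minAreaRect(t[:,:2].astype(np.float32));print("tote",np.round(r[0],1),np.round(r[1],1),round(r[2],2))
    for c in((515.9,109),(568,101.3),(630.5,82.8)):
        q=sel(c[0]-33,c[0]+30,c[1]-36,c[1]+36,73,83,p)
        r=cv2.minAreaRect(q[:,:2].astype(np.float32));print("foot",len(q),np.round(r[0],1),np.round(r[1],1),round(r[2],1))
c=cs[1];cv2.imwrite("pics/row.png",cv2.resize(c["img"][175:275,240:410,::-1],None,fx=4,fy=4,interpolation=cv2.INTER_CUBIC))
E
```

```text
L 449 slope 0.0433 x@y=110 420.5 spread 2.1
R 544 slope 0.0457 x@y=110 662.2 spread 2.3
mouth slope -0.0439 y@540 13.8
bar [1.500000e-03 6.755879e+02] ymin,max [-278.6    7.5] x@-120 675.4
post [ 675.8 -125.   124.6] [ 668.9 -130.2] [ 680.3 -118.6]
tote [ 530.9 -140. ] [190.7 241.9] 87.81
foot 216 [515.9 109.1] [52.6 41.8] 88.7
foot 248 [561.8 103.5] [55.3 54.8] 88.2
foot 189 [627.3  83.3] [52.  36.8] 87.6
bar [-3.000000e-04  6.728157e+02] ymin,max [-277.2   10.7] x@-120 672.9
post [ 673.  -121.8  124.5] [ 668.2 -130.9] [ 679.3 -116.8]
tote [ 532.4 -140.4] [194.8 239.2] 87.76
foot 306 [515.4 109.6] [40.7 51. ] 0.2
foot 300 [560.7 103.5] [56.4 53.6] 87.5
foot 357 [634.6  83.4] [70.1 50.6] 86.5
```

View pics/row.png

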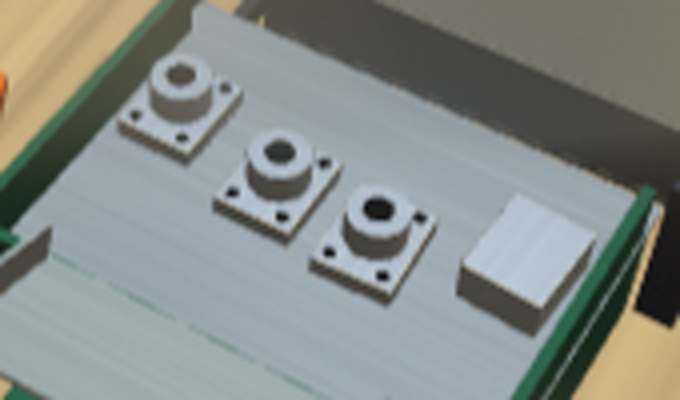

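Confirmed: the three grey bossed castings are at side px (284,204), (310,224), (332,236). The plain blank is at (371,239) and stays. Stand frame: origin (537,13.9), yaw −0.044. First I rotate the tool to line up with the stand, fingers shut.

```bash
cat > to.py <<'E'
import sys
from h import *
O=np.array([537,13.9]);Y=-0.044
def go(frame,*v):
    s=env.state();M=R.from_euler('xyz',s["tcp_rot"]).as_matrix();p=s["eef_pos"]
    t=np.array(v[:3],float)
    if frame=='s': t[:2]=O+R.from_euler('z',Y).as_matrix()[:2,:2]@t[:2]
    c,sn=np.cos(Y),np.sin(Y);d=p[:2]-O
    print("t",round(s["t"],2),"stand pos",np.round([c*d[0]+sn*d[1],-sn*d[0]+c*d[1],p[2]],1),"world",p.round(1),"rpy",s["tcp_rot"].round(3),"F",s["ft_force"].round(1),"open",round(s["opening"],3),"target w",t.round(1),"tool cm",((t-p)@M/10).round(2))
if __name__=="__main__": go(sys.argv[1],*map(float,sys.argv[2:]))
E
python3 -m inch '[[0,0,0.186,0,0,0,1],[0,0,0.186,0,0,0,1],[0,0,0.186,0,0,0,1],[0,0,0.186,0,0,0,1],[0,0,0.186,0,0,0,1],[0,0,0.186,0,0,0,1],[0,0,0.186,0,0,0,1],[0,0,0,0,0,0,1]]'
python3 to.py w 525 200 215; python3 to.py s 0 -280 180
```

```text
t: 2.6
eef_pos: [192.9, 594.5, 214.7]
tcp_rot: [3.142, -0.0, 1.527]
ft_force: [0.7, 0.8, 0.6]
opening: 0.218
grip_force: 0.0
t 2.6 stand pos [-369.3  564.9  214.7] world [192.9 594.5 214.7] rpy [ 3.142 -0.     1.527] F [0.7 0.8 0.6] open 0.218 target w [525. 200. 215.] tool cm [-37.96  34.9   -0.04]
t 2.6 stand pos [-369.3  564.9  214.7] world [192.9 594.5 214.7] rpy [ 3.142 -0.     1.527] F [0.7 0.8 0.6] open 0.218 target w [ 524.7 -265.8  180. ] tool cm [-84.5   36.91   3.46]
```

```bash
python3 -m inch '[[0,0,0,-3.45,3.18,0,1],[0,0,0,-3.45,3.18,0,1],[0,0,0,-3.45,3.18,0,1],[0,0,0,-3.45,3.18,0,1],[0,0,0,-3.45,3.18,0,1],[0,0,0,-3.45,3.18,0,1],[0,0,0,-3.45,3.18,0,1],[0,0,0,-3.45,3.18,0,1],[0,0,0,-3.45,3.18,0,1],[0,0,0,-3.45,3.18,0,1],[0,0,0,-3.45,3.18,0,1]]' >/dev/null
python3 -m inch '[[0,0,0,-4.65,0.2,0,1],[0,0,0,-4.65,0.2,0,1],[0,0,0,-4.65,0.2,0,1],[0,0,0,-4.65,0.2,0,1],[0,0,0,-4.65,0.2,0,1],[0,0,0,-4.65,0.2,0,1],[0,0,0,-4.65,0.2,0,1],[0,0,0,-4.65,0.2,0,1],[0,0,0,-4.65,0.2,0,1],[0,0,0,-4.65,0.2,0,1],[0,0,0,0,0,0,1]]' >/dev/null
python3 to.py s 0 -280 25
```

```text
t 5.35 stand pos [  -0.5 -282.7  214.2] world [ 524.  -268.5  214.2] rpy [3.142 0.    1.527] F [-0.2  0.6 -0.9] open 0.006 target w [ 524.7 -265.8   25. ] tool cm [ 0.27  0.05 18.92]
```

```bash
python3 -m inch '[[0,0,0,0,0,3.8,1],[0,0,0,0,0,3.8,1],[0,0,0,0,0,3.8,1],[0,0,0,0,0,3.8,1],[0,0,0,0,0,3.8,1],[0,0,0,0.9,0,0,1],[0,0,0,0.9,0,0,1],[0,0,0,0.6,0,0,1],[0,0,0,0.6,0,0,1],[0,0,0,0.8,0,0,1],[0,0,0,0.8,0,0,1],[0,0,0,0.8,0,0,1],[0,0,0,0.8,0,0,1]]' >/dev/null
python3 to.py s 0 -188 25
```

```text
t 6.97 stand pos [   0.8 -218.5   26.3] world [ 528.2 -204.4   26.3] rpy [3.138e+00 2.000e-03 1.526e+00] F [-0.2 -7.7  5.1] open 0.005 target w [ 528.7 -173.9   25. ] tool cm [ 3.05 -0.08  0.12]
```

```bash
python3 -m inch '[[0,0,0,0.8,0,0,1],[0,0,0,0.8,0,0,1],[0,0,0,0.6,0,0,1],[0,0,0,0.5,0,0,1],[0,0,0,0.3,0,0,1],[0,0,0,0,0,0,1]]' >/dev/null
python3 to.py s 0 -188 25
```

```text
t 7.72 stand pos [   1.1 -190.7   26.3] world [ 529.7 -176.7   26.3] rpy [3.137 0.004 1.527] F [ -4.6 -22.7   2.4] open 0.005 target w [ 528.7 -173.9   25. ] tool cm [ 0.27 -0.11  0.13]
```

```bash
python3 -m inch '[[0,0,0,0.1,0,0,1],[0,0,0,0,0,0,1]]'
python3 - <<'E'
from fit import *
from to import O,Y
cs,Ps=clouds()
for p in Ps:
    d=p[:,:2]-O;c,s=np.cos(Y),np.sin(Y);x=c*d[:,0]+s*d[:,1];y=-s*d[:,0]+c*d[:,1]
    k=(abs(x)<123)&(y<30)&(y>-200)&(p[:,2]>50)&(p[:,2]<58.5)
    for n,q in(("all",k),):
        # rear wall (−y) and sides
        f=k&(y<-165)&(abs(x)<90)
        for a,b in((-90,-30),(30,90)):
            m=f&(x>a)&(x<b); print("outer wall y",np.percentile(y[m],[5,50,95]).round(1),m.sum())
        print("x",np.percentile(x[k],[1,99]).round(1))
save(cs[0],"t1")
E
```

```text
t: 7.98
eef_pos: [529.7, -176.6, 26.3]
tcp_rot: [3.137, 0.005, 1.527]
ft_force: [-6.7, -30.5, 2.0]
opening: 0.002
grip_force: 15.3Traceback (most recent call last):
  File "<stdin>", line 11, in <module>
    return _quantile_unchecked(
        a, q, axis, out, overwrite_input, method, keepdims, weights)
    return _ureduce(a,
                    func=_quantile_ureduce_func,
    ...<5 lines>...
                    overwrite_input=overwrite_input,
                    method=method)
    r = func(a, **kwargs)
    result = _quantile(arr,
                       quantiles=q,
    ...<2 lines>...
                       out=out,
                       weights=wgt)
    slices_having_nans = np.isnan(arr[-1, ...])
                                  ~~~^^^^^^^^^
IndexError: index -1 is out of bounds for axis 0 with size 0
```

Hard stop: force rises with no motion. I'll back off, lift with a 90° turn and look again.

```bash
python3 -m inch '[[0,0,0,-2,0,0,0],[0,0,0,-1,0,0,0],[0,0,0,0,0,3.8e-9,0],[0,0,-0.1745,0,0,-2.5,-0.5],[0,0,-0.1745,0,0,-2.5,-0.5],[0,0,-0.1745,0,0,-2.5,-0.5],[0,0,-0.1745,0,0,-2.5,-0.5],[0,0,-0.1745,0,0,-2,-0.5],[0,0,-0.1745,0,0,-2,-0.5],[0,0,-0.1745,0,0,-2,-0.5],[0,0,-0.1745,0,0,0,-0.5],[0,0,-0.1745,0,0,0,-0.5],[0,0,0,0,0,0,-0.5]]' >/dev/null
python3 - <<'E'
from fit import *
from to import O,Y,go
cs,Ps=clouds()
for p in Ps:
    d=p[:,:2]-O;c,s=np.cos(Y),np.sin(Y);x=c*d[:,0]+s*d[:,1];y=-s*d[:,0]+c*d[:,1]
    k=(abs(x)<123)&(y<30)&(y>-200)&(p[:,2]>49)&(p[:,2]<60)
    for a,b in((-100,-30),(30,100)):
        m=k&(y<-165)&(x>a)&(x<b); print("outer wall",m.sum(),np.percentile(y[m],[5,50,95]).round(1) if m.sum() else "")
for c in cs:
  P=cloud(c).reshape(-1,3)
  for t in["casting1"]:
    for r in env.trace(c,t)[:5]:
      q=P[r["mask"].ravel()&np.isfinite(P[:,0])];z=np.percentile(q[:,2],95);k=q[:,2]>z-4
      print(round(r["score"],2),z.round(),np.round(cv2.minEnclosingCircle(q[k][:,:2].astype(np.float32))[0],1),q[k].mean(0).round(1))
save(cs[0],"t1");go('w',631,83,110)
E
```

```text
outer wall 63 [-178.8 -177.2 -175.1]
outer wall 79 [-178.9 -177.2 -175.3]
outer wall 119 [-178.9 -175.4 -173.4]
outer wall 107 [-178.6 -175.6 -173.5]
0.97 97.0 [515.4 108.1] [516.6 108.2  95.5]
0.8 31.0 [758.3  88.4] [758.8  87.9  29.3]
0.75 31.0 [701.1 276.6] [700.5 274.9  29.7]
0.58 97.0 [568.5 101.4] [569.1 100.8  95.5]
0.56 97.0 [630.8  82.4] [631.7  82.2  95.7]
0.88 33.0 [758.2  89.7] [757.7  90.   31.6]
0.88 33.0 [699.8 276.7] [699.4 276.8  31.5]
0.67 99.0 [568.5 101.7] [567.5 102.2  97.4]
0.66 33.0 [441.1 338. ] [441.1 338.1  31.6]
0.59 99.0 [629.8  83. ] [629.5  83.8  97.5]
t 9.9 stand pos [  -0.3 -216.7  184.6] world [ 527.2 -202.6  184.6] rpy [ 3.141 -0.     3.094] F [-0.3 -0.1  0.3] open 0.748 target w [631.  83. 110.] tool cm [-9.01 29.02  7.46]
```

Rear wall at stand y≈−178, so the tote is home. Now the first casting at (630.5,83).

```bash
python3 -m inch '[[0,0,0,-1.5,4.83,0,-0.5],[0,0,0,-1.5,4.83,0,-0.5],[0,0,0,-1.5,4.83,0,-0.5],[0,0,0,-1.5,4.83,0,-0.5],[0,0,0,-1.5,4.83,0,-0.5],[0,0,0,-1.5,4.85,2,-0.5],[0,0,0,0,0,3,-0.5],[0,0,0,0,0,2.5,-0.5],[0,0,0,0,0,0,-0.5]]' >/dev/null; python3 to.py w 630.5 83 70
```

```text
t 11.03 stand pos [ 89.2  73.  108. ] world [629.3  82.9 108. ] rpy [-3.141 -0.004  3.095] F [0.2 0.4 0.3] open 0.753 target w [630.5  83.   70. ] tool cm [-0.13  0.01  3.8 ]
```

```bash
python3 -m inch '[[0,0,0,-0.1,0,1.9,-0.5],[0,0,0,0,0,1.3,-0.5],[0,0,0,0,0,0.6,-0.5],[0,0,0,0,0,0,1],[0,0,0,0,0,0,1],[0,0,0,0,0,0,1],[0,0,0,0,0,0,1]]'; python3 to.py s 65 -95 150
```

```text
t: 11.9
eef_pos: [631.4, 82.8, 72.1]
tcp_rot: [3.141, 0.001, 3.096]
ft_force: [-0.2, -0.1, 2.9]
opening: 0.519
grip_force: 30.0
t 11.9 stand pos [91.3 72.9 72.1] world [631.4  82.8  72.1] rpy [3.141e+00 1.000e-03 3.096e+00] F [-0.2 -0.1  2.9] open 0.519 target w [597.8 -83.9 150. ] tool cm [  2.6  -16.8   -7.79]
```

```bash
python3 -m inch '[[0,0,0,0,0,-1.5,1],[0,0,0,0,0,-3,1],[0,0,0,0.4,-2,-3,1],[0,0,0,0.55,-3.5,0,1],[0,0,0,0.55,-3.5,0,1],[0,0,0,0.55,-3.5,0,1],[0,0,0,0.55,-3.5,0,1],[0,0,0,0,-0.8,2,1],[0,0,0,0,0,3,1],[0,0,0,0,0,3,1],[0,0,0,0,0,3,1],[0,0,0,0,0,0,1]]'; python3 to.py s 65 -95 12
```

```text
t: 13.4
eef_pos: [596.8, -83.7, 35.7]
tcp_rot: [3.141, -0.003, 3.096]
ft_force: [-0.4, 0.9, -0.3]
opening: 0.521
grip_force: 30.0
t 13.4 stand pos [ 64.1 -94.9  35.7] world [596.8 -83.7  35.7] rpy [ 3.141e+00 -3.000e-03  3.096e+00] F [-0.4  0.9 -0.3] open 0.521 target w [597.8 -83.9  12. ] tool cm [-0.1  -0.01  2.37]
```

```bash
python3 -m inch '[[0,0,0,0,0,1,1],[0,0,0,0,0,0.8,1],[0,0,0,0,0,0.5,1],[0,0,0,0,0,0,1],[0,0,0,0,0,0,-0.5],[0,0,0,0,0,0,-0.5],[0,0,0,0,0,0,-0.5],[0,0,0,0,0,-2,-0.5],[0,0,0,0,0,-3.5,-0.5],[0,0,0,0,0,-4,-0.5],[0,0,0,0,0,-3.5,-0.5],[0,0,0,0,0,0,-0.5]]'; python3 to.py w 568.3 101.5 110
```

```text
t: 14.9
eef_pos: [598.7, -84.1, 146.3]
tcp_rot: [-3.141, 0.005, 3.096]
ft_force: [0.8, 0.1, 0.2]
opening: 0.749
grip_force: 0.0
t 14.9 stand pos [ 65.9 -95.2 146.3] world [598.7 -84.1 146.3] rpy [-3.141  0.005  3.096] F [0.8 0.1 0.2] open 0.749 target w [568.3 101.5 110. ] tool cm [ 3.89 18.41  3.59]
```

```bash
python3 -m inch '[[0,0,0,0.97,4.6,0,-0.5],[0,0,0,0.97,4.6,0,-0.5],[0,0,0,0.97,4.6,0,-0.5],[0,0,0,0.97,4.6,0,-0.5],[0,0,0,0,0,1.8,-0.5],[0,0,0,0,0,1.8,-0.5],[0,0,0,0,0,0,-0.5]]'>/dev/null; python3 to.py w 568.3 101.5 71
```

```text
t 15.78 stand pos [ 25.3  89.  105.8] world [566.2 101.7 105.8] rpy [-3.141 -0.004  3.096] F [-0.7 -0.4  0.3] open 0.751 target w [568.3 101.5  71. ] tool cm [-0.22 -0.01  3.48]
```

```bash
python3 -m inch '[[0,0,0,-0.1,0,1.6,-0.5],[0,0,0,0,0,1.2,-0.5],[0,0,0,0,0,0.6,-0.5],[0,0,0,0,0,0,1],[0,0,0,0,0,0,1],[0,0,0,0,0,0,1],[0,0,0,0,0,0,1]]'; python3 to.py s 0 -95 150
```

```text
t: 16.65
eef_pos: [568.4, 101.6, 74.0]
tcp_rot: [3.141, 0.001, 3.096]
ft_force: [0.5, 0.3, 2.6]
opening: 0.518
grip_force: 30.0
t 16.65 stand pos [27.5 89.  74. ] world [568.4 101.6  74. ] rpy [3.141e+00 1.000e-03 3.096e+00] F [0.5 0.3 2.6] open 0.518 target w [532.8 -81.  150. ] tool cm [  2.72 -18.41  -7.6 ]
```

```bash
python3 -m inch '[[0,0,0,0,0,0,-0.3],[0,0,0,0,0,0,-0.3],[0,0,0,0,0,0.3,-0.3],[0,0,0,0,0,0,1],[0,0,0,0,0,0,1],[0,0,0,0,0,0,1],[0,0,0,0,0,-1.5,1],[0,0,0,0,0,-3,1],[0,0,0,0.4,-2,-3,1],[0,0,0,0.6,-3.8,0,1],[0,0,0,0.6,-3.8,0,1],[0,0,0,0.6,-3.8,0,1],[0,0,0,0.5,-3.8,0,1],[0,0,0,0,-1.2,2,1],[0,0,0,0,0,3,1],[0,0,0,0,0,3,1],[0,0,0,0,0,3,1],[0,0,0,0,0,0,1]]'; python3 to.py s 0 -95 12
```

```text
t: 18.9
eef_pos: [532.3, -80.8, 35.0]
tcp_rot: [3.141, -0.003, 3.096]
ft_force: [-0.7, -0.2, -1.2]
opening: 0.526
grip_force: 30.0
t 18.9 stand pos [ -0.6 -94.8  35. ] world [532.3 -80.8  35. ] rpy [ 3.141e+00 -3.000e-03  3.096e+00] F [-0.7 -0.2 -1.2] open 0.526 target w [532.8 -81.   12. ] tool cm [-0.06 -0.02  2.3 ]
```

```bash
python3 -m inch '[[0,0,0,0,0,1,1],[0,0,0,0,0,0.8,1],[0,0,0,0,0,0.5,1],[0,0,0,0,0,0,1],[0,0,0,0,0,0,-0.5],[0,0,0,0,0,0,-0.5],[0,0,0,0,0,0,-0.5],[0,0,0,0,0,-2,-0.5],[0,0,0,0,0,-3.5,-0.5],[0,0,0,0,0,-4,-0.5],[0,0,0,0,0,-3.5,-0.5],[0,0,0,0,0,0,-0.5]]'; python3 to.py w 515.8 109 110
```

```text
t: 20.4
eef_pos: [533.9, -81.2, 145.0]
tcp_rot: [-3.141, 0.005, 3.096]
ft_force: [0.2, -0.1, -0.5]
opening: 0.751
grip_force: 0.0
t 20.4 stand pos [  1.1 -95.1 145. ] world [533.9 -81.2 145. ] rpy [-3.141  0.005  3.096] F [ 0.2 -0.1 -0.5] open 0.751 target w [515.8 109.  110. ] tool cm [ 2.68 18.92  3.47]
```

```bash
python3 - <<'E'
from h import *
for n in("scene","side"):
  c=env.read_camera(n);save(c,n+"2")
  P=cloud(c).reshape(-1,3)
  for r in env.trace(c,"casting1")[:6]:
      q=P[r["mask"].ravel()&np.isfinite(P[:,0])];z=np.percentile(q[:,2],95);k=q[:,2]>z-4
      print(n,round(r["score"],2),z.round(),np.round(cv2.minEnclosingCircle(q[k][:,:2].astype(np.float32))[0],1))
E
python3 -m inch '[[0,0,0,0.7,4.73,0,-0.5],[0,0,0,0.7,4.73,0,-0.5],[0,0,0,0.7,4.73,0,-0.5],[0,0,0,0.6,4.73,0,-0.5],[0,0,0,0,0,1.7,-0.5],[0,0,0,0,0,1.7,-0.5],[0,0,0,0,0,0,-0.5]]'>/dev/null; python3 to.py w 515.8 109 69
```

```text
scene 0.97 35.0 [ 627.8 -100.9]
scene 0.93 31.0 [758.3  88.6]
scene 0.87 31.0 [699.8 275.4]
scene 0.69 35.0 [533.3 -80.6]
scene 0.64 97.0 [515.6 109. ]
side 0.73 37.0 [533.3 -80.6]
side 0.69 33.0 [758.3  89.4]
side 0.68 99.0 [514.3 109.9]
side 0.68 33.0 [441.1 337.5]
side 0.62 33.0 [700.1 276.1]
side 0.57 36.0 [596.4 -82.9]
t 21.48 stand pos [-27.6  94.3 106.9] world [513.6 109.3 106.9] rpy [-3.141 -0.004  3.096] F [ 0.4 -0.8  0.4] open 0.752 target w [515.8 109.   69. ] tool cm [-0.24 -0.02  3.79]
```

```bash
python3 -m inch '[[0,0,0,-0.1,0,1.8,-0.5],[0,0,0,0,0,1.4,-0.5],[0,0,0,0,0,0.6,-0.5],[0,0,0,0,0,0,1],[0,0,0,0,0,0,1],[0,0,0,0,0,0,1],[0,0,0,0,0,0,1]]'; python3 to.py s -65 -95 150
```

```text
t: 22.35
eef_pos: [515.7, 109.2, 71.1]
tcp_rot: [3.141, 0.001, 3.096]
ft_force: [-0.1, -0.0, 4.5]
opening: 0.527
grip_force: 29.7
t 22.35 stand pos [-25.4  94.3  71.1] world [515.7 109.2  71.1] rpy [3.141e+00 1.000e-03 3.096e+00] F [-0.1 -0.   4.5] open 0.527 target w [467.9 -78.1 150. ] tool cm [  3.92 -18.93  -7.9 ]
```

```bash
python3 -m inch '[[0,0,0,0,0,-1.5,1],[0,0,0,0,0,-3,1],[0,0,0,0,-2,-3,1],[0,0,0,0.9,-3.9,0,1],[0,0,0,0.9,-3.9,0,1],[0,0,0,0.9,-3.9,0,1],[0,0,0,0.9,-3.9,0,1],[0,0,0,0.2,-1.3,2,1],[0,0,0,0,0,3,1],[0,0,0,0,0,3,1],[0,0,0,0,0,3,1],[0,0,0,0,0,0,1]]'; python3 to.py s -65 -95 12
```

```text
t: 23.85
eef_pos: [468.3, -77.7, 35.0]
tcp_rot: [3.141, -0.003, 3.096]
ft_force: [0.0, -0.4, -0.6]
opening: 0.519
grip_force: 29.7
t 23.85 stand pos [-64.6 -94.5  35. ] world [468.3 -77.7  35. ] rpy [ 3.141e+00 -3.000e-03  3.096e+00] F [ 0.  -0.4 -0.6] open 0.519 target w [467.9 -78.1  12. ] tool cm [ 0.03 -0.05  2.3 ]
```

```bash
python3 -m inch '[[0,0,0,0,0,1,1],[0,0,0,0,0,0.8,1],[0,0,0,0,0,0.5,1],[0,0,0,0,0,0,1],[0,0,0,0,0,0,-0.5],[0,0,0,0,0,0,-0.5],[0,0,0,0,0,0,-0.5],[0,0,0,0,0,-2,-0.5],[0,0,0,0,0,-4,-0.5],[0,0,0,0,0,-4,-0.5],[0,0,0,0,0,-4,-0.5],[0,0,0,0,0,-3.5,1],[0,0,0,0,0,0,1]]'
python3 -m inch '[[0,0,0.1745,0,0,0,1],[0,0,0.1745,0,0,0,1],[0,0,0.1745,0,0,0,1],[0,0,0.1745,0,0,0,1],[0,0,0.1745,0,0,0,1],[0,0,0.1745,0,0,0,1],[0,0,0.1745,0,0,0,1],[0,0,0.1745,0,0,0,1],[0,0,0.1745,0,0,0,1],[0,0,0,0,0,0,1]]' >/dev/null; python3 to.py s 172 -131 205
python3 - <<'E'
from fit import *
from to import O,Y
cs,Ps=clouds()
for c,p in zip(cs,Ps):
    d=p[:,:2]-O;a,s=np.cos(Y),np.sin(Y);x=a*d[:,0]+s*d[:,1];y=-s*d[:,0]+a*d[:,1];z=p[:,2]
    m=(x>110)&(x<165)&(y>-160)&(y<-105)&(z>108)&(z<135);print("post",m.sum(),x[m].min().round(1),x[m].max().round(1),y[m].min().round(1),y[m].max().round(1))
    m=(x>200)&(x<340)&(y>-160)&(y<40)&(z>60)&(z<115);print("jar",m.sum(),x[m].min().round(),y[m].min().round(),y[m].max().round())
    for nm,cx in(("c",-65),("c",0),("c",65),):
        m=(abs(x-cx)<28)&(y>-140)&(y<-40)&(z>26)&(z<42);print(nm,m.sum(),x[m].mean().round(1),y[m].mean().round(1),z[m].mean().round(1))
    m=(x>-118)&(x<-50)&(y>40)&(y<150)&(z>83)&(z<96);print("blank",x[m].mean().round(1),y[m].mean().round(1))
save(cs[0],"s3")
E
```

```text
t: 25.48
eef_pos: [469.8, -78.1, 189.8]
tcp_rot: [-3.14, 0.005, 3.096]
ft_force: [0.2, -0.2, -0.2]
opening: 0.595
grip_force: 0.0
t 26.73 stand pos [-64.3 -94.6 186.7] world [468.6 -77.8 186.7] rpy [-3.14  -0.     1.527] F [ 0.1 -0.5  0.7] open 0.002 target w [ 703.1 -124.5  205. ] tool cm [-3.65 23.63 -1.86]
post 75 136.9 149.6 -138.1 -126.5
jar 2776 237.0 -100.0 40.0
c 153 -62.5 -95.3 32.5
c 162 1.6 -95.2 32.8
c 183 65.4 -95.6 32.8
blank -91.3 75.4
post 57 137.1 149.5 -136.4 -123.8
jar 1598 232.0 -95.0 40.0
c 163 -64.8 -91.8 34.0
c 154 -0.7 -91.8 34.4
c 143 62.7 -91.7 34.0
blank -89.9 75.8
```

View pics/s3.png

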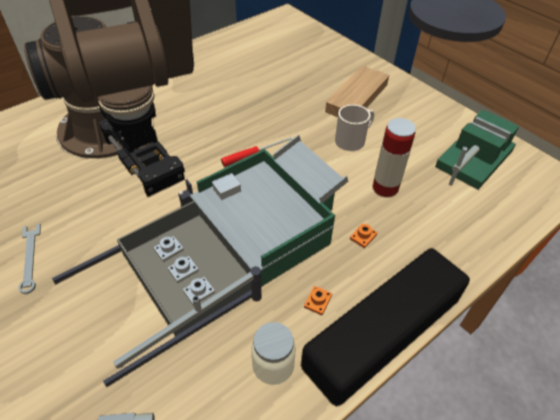

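All three castings are upright in the tote at (168,247), (182,267) and (198,288). The blank is still in the tray at (227,186), and the tote is home. Now the keeper.

```bash
python3 -m inch '[[0,0,0,-0.7,4.8,0,1],[0,0,0,-0.7,4.8,0,1],[0,0,0,-0.7,4.8,0,1],[0,0,0,-0.7,4.8,0,1],[0,0,0,-0.8,4.8,0,1],[0,0,0,0,0,2.7,1],[0,0,0,0,0,2.7,1],[0,0,0,0,0,2.7,1],[0,0,0,0,0,0,1]]' >/dev/null; python3 to.py s 161 -131 104
```

```text
t 27.95 stand pos [ 175.  -130.7  104.2] world [ 706.  -124.3  104.2] rpy [-3.137e+00 -1.000e-03  1.528e+00] F [-0.4  0.3  0.9] open 0.005 target w [ 692.1 -124.1  104. ] tool cm [-0.03 -1.4   0.02]
```

```bash
python3 -m inch '[[0,0,0,0,-0.7,0,1],[0,0,0,0,-0.6,0,1],[0,0,0.085,-0.11,-1.07,0,1],[0,0,0.085,-0.11,-1.07,0,1],[0,0,0.085,-0.11,-1.07,0,1],[0,0,0.085,-0.11,-1.07,0,1],[0,0,0.085,-0.11,-1.07,0,1],[0,0,0.085,-0.11,-1.07,0,1],[0,0,0.085,-0.11,-1.07,0,1],[0,0,0.085,-0.11,-1.07,0,1],[0,0,0,0,0,0,1]]' >/dev/null; python3 to.py s 50 -100 104
python3 - <<'E'
import numpy as np
from h import *
from to import O,Y
s=env.state();d=s["eef_pos"][:2]-O;a,b=np.cos(Y),np.sin(Y);p=np.array([a*d[0]+b*d[1],-b*d[0]+a*d[1]])
w=p-[138,-6];print("r",np.hypot(*w),"ang(theta of tcp)",np.pi-0+0,np.arctan2(w[1],w[0])%(2*np.pi)-np.pi,"tool theta",s["tcp_rot"][2]-Y+0)
E
```

```text
t 29.32 stand pos [  80.  -114.3  107.7] world [ 611.9 -103.8  107.7] rpy [ 3.141e+00 -1.000e-03  8.470e-01] F [-0.5  0.  -0.9] open 0.001 target w [582.6 -88.2 104. ] tool cm [-0.77 -3.23  0.37]
r 122.89491212476756 ang(theta of tcp) 3.141592653589793 1.0789565576826092 tool theta 0.890845494992714
```

```bash
python3 -m inch '[[0,0,0.085,-0.11,-1.07,0.1,1],[0,0,0.085,-0.11,-1.07,0.1,1],[0,0,0.085,-0.11,-1.07,0.1,1],[0,0,0.085,-0.11,-1.07,0,1],[0,0,0.085,-0.11,-1.07,0,1],[0,0,0.085,-0.11,-1.07,0,1],[0,0,0.085,-0.11,-1.07,0,1],[0,0,0.085,-0.11,-1.07,0,1],[0,0,0.085,-0.11,-1.07,0,1],[0,0,0,0,0,0,1]]' >/dev/null; python3 to.py s 13 -24 104
python3 - <<'E'
from fit import *
from to import O,Y
cs,Ps=clouds()
for p in Ps:
    d=p[:,:2]-O;a,s=np.cos(Y),np.sin(Y);x=a*d[:,0]+s*d[:,1];y=-s*d[:,0]+a*d[:,1];z=p[:,2]
    m=(x>-150)&(x<-40)&(y>-80)&(y<4)&(z>86)&(z<100);print("bar",m.sum(),*( [np.polyfit(x[m]-138,y[m]+6,1).round(3),x[m].min().round()] if m.sum()>5 else []))
E
```

```text
t 30.57 stand pos [ 23.2 -39.1 104.1] world [558.4 -26.2 104.1] rpy [ 3.141e+00 -1.000e-03  8.400e-02] F [-0.4  0.3 -0.4] open 0.004 target w [548.9 -10.6 104. ] tool cm [-0.82 -1.63  0.01]
bar 74 [  0.077 -15.425] -145.0
bar 407 [ 0.105 -2.991] -146.0
```

```bash
python3 -m inch '[[0,0,0.085,-0.1,-0.8,0,1],[0,0,0.04,0,-0.3,0,1],[0,0,0,0,-0.2,0,1],[0,0,0,0,-0.15,0,1],[0,0,0,0,-0.1,0,1],[0,0,0,0,0,0,1]]' >/dev/null; python3 to.py s 13 -24 104
python3 - <<'E'
from fit import *
from to import O,Y
cs,Ps=clouds()
for p in Ps:
    d=p[:,:2]-O;a,s=np.cos(Y),np.sin(Y);x=a*d[:,0]+s*d[:,1];y=-s*d[:,0]+a*d[:,1];z=p[:,2]
    m=(x>-125)&(x<125)&(y>-80)&(y<4)&(z>88)&(z<98);print("bar",m.sum(),np.polyfit(x[m]-138,y[m]+6,1).round(3))
E
```

```text
t 31.43 stand pos [ 20.8 -24.1 103.7] world [556.8 -11.1 103.7] rpy [-3.141 -0.    -0.044] F [-0.6 -0.8 -0.1] open 0.007 target w [548.9 -10.6 104. ] tool cm [-0.78 -0.01 -0.03]
bar 272 [ 0.024 -1.92 ]
bar 769 [0.02 0.96]
```

```bash
python3 -m inch '[[0,0,0,0,-0.1,0,1],[0,0,0,0,-0.1,0,1],[0,0,0,0,0,0,1]]' | grep -E 'eef|force'; python3 -m inch '[[0,0,0,0,-0.1,0,1],[0,0,0,0,-0.1,0,1],[0,0,0,0,0,0,1]]'| grep -E 'eef|force'; python3 to.py s 13 -24 104
```

```text
eef_pos: [556.9, -8.9, 103.6]
ft_force: [-0.7, 0.1, 0.7]
grip_force: 0.0
eef_pos: [556.9, -8.0, 103.6]
ft_force: [-0.0, -9.3, 0.7]
grip_force: 4.6
t 32.27 stand pos [ 20.8 -21.  103.6] world [556.9  -8.  103.6] rpy [ 3.14  -0.    -0.044] F [-0.  -9.3  0.7] open 0.004 target w [548.9 -10.6 104. ] tool cm [-0.78  0.3  -0.04]
```

```bash
python3 -m inch '[[0,0,0,0,-0.1,0,1],[0,0,0,0,0,0,1]]' | grep -E 'eef|ft'; python3 -m inch '[[0,0,0,0,1,0,1],[0,0,0,0,2,0,1],[0,0,0,0,0,-3,1],[0,0,0,0,0,-4,1],[0,0,0,0,0,-4,1],[0,0,0,-4,0,0,1],[0,0,0,-4,0,0,1],[0,0,0,0,0,0,1]]' >/dev/null
python3 - <<'E'
from fit import *
from to import O,Y
cs,Ps=clouds();print(env.state()["t"])
for p in Ps:
    d=p[:,:2]-O;a,s=np.cos(Y),np.sin(Y);x=a*d[:,0]+s*d[:,1];y=-s*d[:,0]+a*d[:,1];z=p[:,2]
    m=(x>-125)&(x<125)&(y>-80)&(y<4)&(z>88)&(z<98);print("bar",m.sum(),np.polyfit(x[m]-138,y[m]+6,1).round(3))
    m=(x>-10)&(x<40)&(y>-40)&(y<20)&(z>108)&(z<135);print("post",m.sum(),x[m].mean().round(1),y[m].mean().round(1))
    for a0,b0 in((-100,-30),(30,100)):
        m=(z>49)&(z<60)&(y<-165)&(y>-190)&(x>a0)&(x<b0);print("wall",np.median(y[m]).round(1))
save(cs[0],"f1");save(cs[1],"f2")
cv2.imwrite("pics/f.png",np.hstack([cs[0]["img"][120:400,80:460],cs[1]["img"][60:340,180:560]])[:,:,::-1])
E
```

```text
eef_pos: [556.9, -7.8, 103.6]
ft_force: [-1.3, -16.1, -1.0]
33.625
bar 526 [-2.000e-03 -2.306e+00]
post 60 15.1 -8.2
wall -177.0
wall -177.3
bar 773 [-0.001  0.778]
post 73 11.8 -4.2
wall -175.7
wall -176.0
```

View pics/f.png

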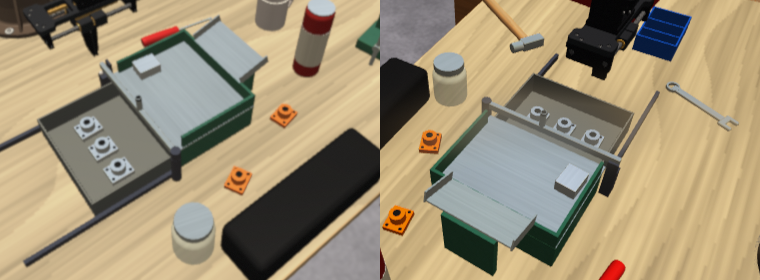

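The keeper is shut (angle about 0) with the bar across the mouth. The castings are in the tote, the blank is in the tray, the tote is home, the jar and can are untouched, and the arm is clear.

```bash
python3 -c "
from cell import env
print(env.job_done())"
```

```text
the job is handed in; nothing more can be done
None
```

I handed the job in at about 34 s of the 72 s limit: the tote is home under the lip, all three castings are in it, the blank is still in the tray, and the keeper is shut at about 0 rad; the verdict itself was not shown.

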